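Set out the plating row

TASK

Set out the plating row, in which three black coasters alternate with two tube racks. Put the dish of yellow medium on the coaster between the two racks and stack the dish of dark red medium on top of it; stand the orange-capped bottle on the outer coaster next to the rack of pink tubes and the blue-capped bottle on the outer coaster next to the rack of green tubes. Centre each thing on its place, keep the bottles upright and the dishes level throughout, and leave the glass beaker where it stands.

Things in the scene. Friction and masses are not known exactly. Their poses are not given: they have to be found in the camera images.
- bottle_orange: Loose white round reagent bottle, body 56 mm across up to 60 mm high, then a short shoulder, and a wide flat orange screw cap 47 mm across; 85 mm high in all, about 120 g. Origin at the centre of its underside, z up; it stands upright at the start, somewhere in the area in front of the row (nearer the robot). A similar bottle with a white cap is not part of the job.
- bottle_blue: Loose white round reagent bottle, body 56 mm across up to 60 mm high, then a short shoulder, and a wide flat blue screw cap 47 mm across; 85 mm high in all, about 120 g. Origin at the centre of its underside, z up; it stands upright at the start, somewhere in the area in front of the row (nearer the robot).
- dish_yellow: Loose, closed round culture dish, a clear flat cylinder 60 mm across and 16 mm high with clear rim, filled with opaque yellow medium, so it shows from above as a yellow disc; about 40 g. Its flat top can carry another dish. Origin at the centre of its underside, z up; lies flat on the bench in front of the row at the start.
- dish_red: Loose, closed round culture dish, a clear flat cylinder 60 mm across and 16 mm high with clear rim, filled with dark red medium, so it shows from above as a dark red disc; about 40 g. Its flat top can carry another dish. Origin at the centre of its underside, z up; lies flat on the bench in front of the row at the start.
- coaster_mid: Fixed flat round black rubber coaster with a thin white ring near its edge, 80 mm across, 4 mm thick (top 4 mm above its origin); the middle one of the row, between the two racks; its y axis points along the row towards the left coaster (roughly world +y), z up. The order along the row is left coaster, rack, middle coaster, rack, right coaster, each about 100 mm from the next, centre to centre. Origin at the centre of its underside, on the bench.
- coaster_left: Fixed flat round black rubber coaster with a thin white ring near its edge, 80 mm across, 4 mm thick (top 4 mm above its origin); the outer one at the left end of the row as the robot sees it (+y). Origin at the centre of its underside, on the bench.
- coaster_right: Fixed flat round black rubber coaster with a thin white ring near its edge, 80 mm across, 4 mm thick (top 4 mm above its origin); the outer one at the right end of the row as the robot sees it (-y). Origin at the centre of its underside, on the bench.
- rack_pink: Fixed low white and aluminium tube rack holding twelve small tubes with pink caps; 76 mm (its x) by 56 mm (its y, along the row), 60 mm high to the cap tops. It stands in one of the two gaps of the row, between the middle coaster and an outer one; which of the two racks stands in which gap changes. Origin at the centre of its underside, z up.
- rack_green: Fixed low white and aluminium tube rack holding twelve small tubes with green caps; 76 mm (its x) by 56 mm (its y, along the row), 60 mm high to the cap tops. It stands in one of the two gaps of the row, between the middle coaster and an outer one; which of the two racks stands in which gap changes. Origin at the centre of its underside, z up.
- beaker: Loose small empty glass beaker, 48 mm across at the rim and 60 mm high, standing among the bottles and dishes: a bystander to leave alone. Origin at the centre of its underside, z up.
Things that resemble listed ones, but are neither listed nor needed, are in the scene too. What is shaped like the dish_yellow but grey or turquoise is not meant.

How it is judged:
By the outcome, as a careful person would: the job done as asked, in the order asked, and still so for the second after the job is handed in, with the robot touching nothing.
It also fails if it takes over 104 s, if anything falls off the work surface, if the arm or the gripper's body presses on something with over 40 N, if the wrist force passes 120 N, or if a joint passes its speed limit or range.

ROBOT

A 6-joint arm with a two-finger parallel gripper is mounted at the origin on the work surface. World frame = base frame: x ahead of the robot, y to its left, z up, the work surface at z = 0. Lengths are in m, angles in rad, forces in N, time in s.
With the tool pointing down it reaches from about 0.275 to 0.775 m from the base axis. Payload 14.6 kg.
Tool frame: the origin (TCP) lies midway between the tips of the shut fingers; the grasp point (between the pads) lies 19 mm behind it; z points along the fingers, y is the line along which they close (so a half turn about z gives the same grasp; the last joint's range is limited). The gripper opens to 85 mm and grips with 20 to 120 N. Pads are 22 mm wide; open, the fingers measure 114 mm over their backs; the gripper's body (76 mm by 85 mm) begins 54 mm behind the grasp point. The pads swing forward as they close: fully open they stand 13 mm farther back than shut.
Start: joints at [-0.155, 0.263, -0.048, 1.259, 0, 1.415], TCP at [0.525, -0, 0.231] pointing down, gripper open.
Joint ranges: [-2.65, 2.65], [-0.89, 1.7], [-1.18, 1.37], [-2.13, 2.11], [-1.35, 1.29], [-3.14, 3.14]. Speed limits (rad/s): [1.89, 1.89, 2.57, 2.79, 3.14, 3.14].

INTERFACE

Orientations are given as a unit quaternion [x, y, z, w].
In Python, from plant import get_state, grab_frame, close_job gives the robot as it stands.
- The arm moves only by the tool carry_out, never from a script. Its argument "motion" is text: rows parted by semicolons, each of 7 numbers parted by spaces: the turn, a rotation vector about the tool's x, y, z in rad, then the shift along the tool's x, y, z in m, then the closure, from -1 (fully open) to 1 (shut). In form: ax ay az tx ty tz jaw; .... A call has 1 to 20 rows; each row shifts and turns the commanded pose from where the row before left it, along the tool's axes as they then stand; what a row does not reach is not made up. A row lasts 1/10 s, in which the tool goes at most 50 mm and 8.59 degrees, less where a joint would pass 70% of its speed; a pose out of reach is approached as far as the arm can. A call is refused whole if a number of a shift passes 0.05 or a number of a turn 0.15, either way. A call with a gripper value outside its range is refused whole. The fingers move at their own pace and stop on an object; the grip force is fixed at half the most. Time passes only in rows, so rows that do not move let the fingers close. It gives the time, the measured TCP pose, the force, the opening and the grip force at its end, in the units of the state.
- get_state(): the state, without advancing time (a new reading comes with each control period).
- grab_frame(name): name is "scene" or "side" or "wrist"; returns a dict with "img" (400x640x3 uint8, red, green, blue), "range_z" (400x640 float32, m along the optical axis (not along the pixel's ray), 0 where there is no reading), "K" (3x3 intrinsics, pixels), "rvec" (rotation vector, rad) and "tvec" (3), from world to camera coordinates, as OpenCV has them; the wrist camera has in their place "tool_from_camera" (4x4, takes a point from camera to tool coordinates, whose origin is the TCP and whose axes are the flange's). Camera axes: x right, y down, z forward; pixel columns grow to the right and rows downward; lengths in m; the calibration is good to about 2 mm. A picture is of the moment at which its call begins: read the wrist's pose just before it.
- close_job(): hands the job in; it is judged then, once.
The state is a dict: "clock": time; "joints": joint angles; "dq": joint speeds; "effort": joint torques, N m; "tcp_pos": TCP position; "tool_rot": TCP orientation; "ft_force": force on the tool from outside, world axes, zero at the start; "ft_torque": the same for the moment, N m; "opening": opening from 0.0 (shut) to 1.0 (fully open); "finger_force": force on a finger pad.
Only numpy, scipy, OpenCV 4.12 (cv2) and the standard library are available. Lean on these libraries where they do the work, as an engineer would, in place of code of your own. Each camera call takes 0.05 s, during which the arm holds its last target. There are 200 camera calls.

## Working session

There is one attempt and no reset: what is moved stays moved. The work goes in short steps, Python scripts to look and compute and a tool call to move; the robot and the scene stay as the last step left them, time stands still between calls to the robot, and variables do not carry over. Pictures are saved under pics/ and viewed, at most 14 in all, crops included, and the job is handed in when it is done.

Besides the shell and the picture viewer there is one more tool, called after "Emit:" in YAML: its name, and indented under it one key for each argument. carry_out: Moves the arm, as the interface text tells. Its arguments: {"type":"object","properties":{"motion":{"type":"string"}},"required":["motion"]}

```bash
mkdir -p pics; python3 - <<'E'
from plant import *
import cv2,numpy as np
s=get_state();print({k:np.round(v,3) for k,v in s.items()})
for n in("scene","side"):
    f=grab_frame(n);cv2.imwrite(f"pics/{n}0.png",f["img"][:,:,::-1]);np.savez(f"{n}0.npz",**f)
    R=cv2.Rodrigues(f["rvec"])[0];print(n,-R.T@np.ravel(f["tvec"]),R[2])
E
```

```text
{'clock': np.float64(0.0), 'joints': array([-0.155,  0.263, -0.049,  1.259,  0.   ,  1.416]), 'dq': array([-0.   , -0.001,  0.   ,  0.001,  0.003, -0.002]), 'effort': array([ 1.0000e-03, -6.3761e+01,  3.8457e+01,  1.4000e-02,  0.0000e+00,
       -0.0000e+00]), 'tcp_pos': array([0.525, 0.   , 0.231]), 'tool_rot': array([ 0.707,  0.707, -0.   , -0.   ]), 'ft_force': array([-0.504,  0.487,  0.119]), 'ft_torque': array([0.037, 0.011, 0.049]), 'finger_force': np.float64(0.0), 'opening': np.float64(1.001)}
scene [1.05706505 0.48256167 0.68612459] [-0.57205935 -0.49339614 -0.65521626]
side [ 0.15943946 -0.95836886  0.69404052] [ 0.26129766  0.80172194 -0.53755507]
```

View pics/scene0.png

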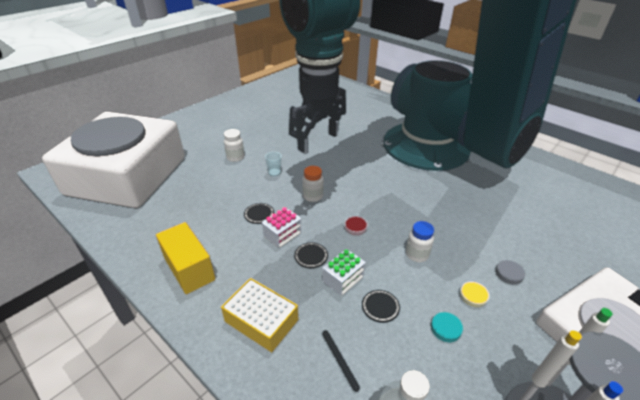

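View pics/side0.png

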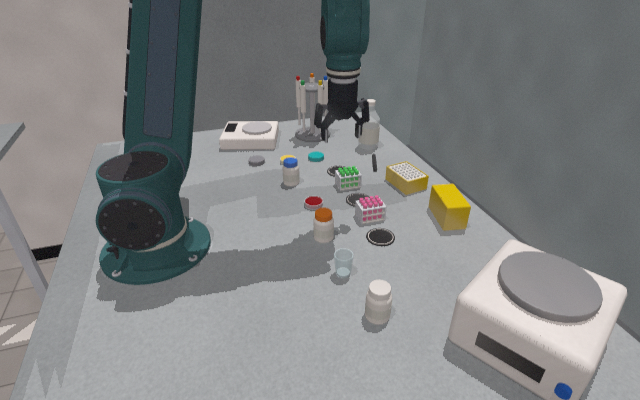

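The scene picture shows the row: coaster (260,213), pink rack (282,222), coaster (311,255), green rack (345,262) and coaster (381,305). The orange cap is at (313,173), blue cap (422,230), red dish (356,225), yellow dish (474,294) and beaker (273,163). The side view agrees, with the pink rack on the -y (right) side. So orange goes right and blue goes left.

```bash
cat > h.py <<'E'
import cv2,numpy as np
def load(n):
    f=dict(np.load(n));R=cv2.Rodrigues(f["rvec"])[0];t=np.ravel(f["tvec"]);return f,R,t
def world(f,R,t):
    v,u=np.mgrid[:400,:640];z=f["range_z"]
    p=np.stack([(u-f["K"][0,2])/f["K"][0,0]*z,(v-f["K"][1,2])/f["K"][1,1]*z,z],-1)
    return (p-t)@R
def onplane(f,R,t,uv,h):
    d=R.T@np.linalg.inv(f["K"])@[uv[0],uv[1],1];c=-R.T@t
    return c+d*(h-c[2])/d[2]
E
python3 - <<'E'
from h import *
seeds={"scene0.npz":dict(orange=(313,173,.085),blue=(422,230,.085),yellow=(474,294,.014),red=(356,225,.014),cR=(258,213,.004),cM=(311,255,.004),cL=(380,305,.004)),
"side0.npz":dict(orange=(324,214,.085),blue=(290,162,.085),yellow=(290,160,.014),red=(314,203,.014),cR=(380,237,.004))}
for n,S in seeds.items():
    f,R,t=load(n);hsv=cv2.cvtColor(f["img"],cv2.COLOR_RGB2HSV).astype(int);W=world(f,R,t)
    for k,(u,v,h) in S.items():
        H,s,V=hsv[...,0],hsv[...,1],hsv[...,2]
        m={"o":(H<20)&(s>150),"b":(abs(H-112)<12)&(s>120),"y":(abs(H-27)<8)&(s>120),"r":((H<8)|(H>165))&(s>120),"c":V<75}[k[0]]
        win=np.zeros_like(m);win[v-22:v+23,u-26:u+27]=1
        _,L,st,ce=cv2.connectedComponentsWithStats((m&win).astype(np.uint8))
        i=1+np.argmax(st[1:,4]);M=L==i
        if k[0]in"c":
            c,_=cv2.findContours(M.astype(np.uint8),0,2);e=cv2.fitEllipse(cv2.convexHull(max(c,key=len)));c0=e[0]
        else:c0=ce[i]
        w=W[M];
        top=w[w[:,2]>np.percentile(w[:,2],90)-.006] if k in("orange","blue") else w
        print(n[:5],k,st[i],np.round(c0,1),"plane",onplane(f,R,t,c0,h).round(4),"pc mid",((np.percentile(top,2,0)+np.percentile(top,98,0))/2).round(4),"ext",np.ptp(top,0).round(3))
    for name,(u0,u1,v0,v1) in {"pink":(262,305,205,232),"green":(325,368,247,277),"beaker":(264,284,150,178)}.items():
        if n[:2]=="sc":
            w=W[v0:v1,u0:u1].reshape(-1,3);w=w[(w[:,2]>.04)&(w[:,2]<.09)];print(name,w.mean(0).round(3),w.min(0).round(3),w.max(0).round(3))
E
```

```text
scene orange [305 166  16  14 177] [312.5 172.5] plane [ 0.452  -0.0884  0.085 ] pc mid [ 0.4473 -0.093   0.0838] ext [0.633 0.598 0.606]
scene blue [413 221  21  19 310] [422.7 229.6] plane [0.4423 0.2352 0.085 ] pc mid [0.4365 0.2325 0.0832] ext [0.645 0.273 0.607]
scene yellow [462 283  26  20 400] [474.6 292.4] plane [0.4609 0.3866 0.014 ] pc mid [0.4614 0.3865 0.0151] ext [0.622 0.122 0.674]
scene red [346 217  20  14 202] [355.8 223.7] plane [0.4651 0.0713 0.014 ] pc mid [0.4658 0.0722 0.0154] ext [0.615 0.435 0.674]
scene cR [248 205  22  15 256] [258.5 212.3] plane [ 0.5941 -0.1477  0.004 ] pc mid [ 0.5939 -0.1478  0.0044] ext [0.493 0.659 0.685]
scene cM [298 245  26  19 392] [310.6 254.3] plane [0.6092 0.0525 0.004 ] pc mid [0.6088 0.0525 0.004 ] ext [0.478 0.46  0.686]
scene cL [366 293  30  25 562] [380.6 305. ] plane [0.6138 0.2551 0.004 ] pc mid [0.6137 0.255  0.0037] ext [0.474 0.258 0.686]
pink [ 0.611 -0.044  0.053] [ 0.568 -0.078  0.04 ] [ 0.645 -0.018  0.063]
green [0.615 0.154 0.053] [0.573 0.123 0.04 ] [0.651 0.18  0.062]
beaker [ 0.445 -0.252  0.052] [ 0.422 -0.277  0.04 ] [ 0.469 -0.229  0.062]
side0 orange [315 208  17  14 199] [323.  214.5] plane [ 0.4347 -0.1094  0.085 ] pc mid [ 0.4377 -0.0994  0.0842] ext [0.3   0.883 0.614]
side0 blue [284 158  13  10 108] [290.  162.3] plane [0.4262 0.2144 0.085 ] pc mid [ 0.3041 -0.3563  0.3879] ext [0.292 1.206 0.613]
side0 yellow [281 155  13   5  28] [285.7 156.6] plane [0.4535 0.402  0.014 ] pc mid [0.4551 0.3983 0.0162] ext [0.048 0.032 0.008]
side0 red [305 197  17   8 109] [313.1 200.5] plane [0.4615 0.0734 0.014 ] pc mid [0.4608 0.0709 0.0163] ext [0.051 0.046 0.007]
side0 cR [369 230  23  13 232] [380.2 236.2] plane [ 0.5892 -0.1488  0.004 ] pc mid [ 0.5885 -0.1485  0.0048] ext [0.461 0.84  0.693]
```

```bash
cat >> h.py <<'E'
from scipy.spatial.transform import Rotation as Ro
def wrist(n):
    from plant import get_state,grab_frame
    s=get_state();f=grab_frame("wrist");cv2.imwrite(f"pics/{n}.png",f["img"][:,:,::-1])
    T=np.eye(4);T[:3,:3]=Ro.from_quat(s["tool_rot"]).as_matrix();T[:3,3]=s["tcp_pos"]
    C=T@f["tool_from_camera"];R=C[:3,:3].T;t=-R@C[:3,3]
    np.savez(n+".npz",rvec=cv2.Rodrigues(R)[0],tvec=t,K=f["K"],img=f["img"],range_z=f["range_z"])
    print("tcp",s["tcp_pos"].round(4),"cam",C[:3,3].round(3),"fwd",C[:3,2].round(2),"t",s["clock"])
    return load(n+".npz")
E
python3 -c "
from h import *
wrist('w0')"
```

```text
tcp [0.5248 0.     0.2309] cam [0.524 0.07  0.373] fwd [-0.   -0.28 -0.96] t 0.1
```

View pics/w0.png

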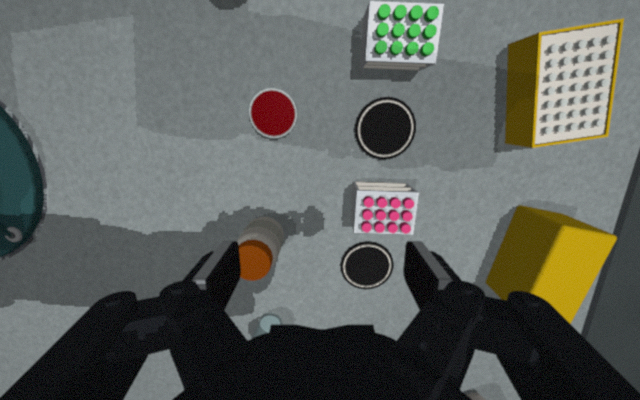

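The wrist view shows the red dish (273,113), middle coaster (386,127), right coaster (367,265), orange cap (253,260) and pink rack (387,208). I'll measure them and head for the yellow dish.

```bash
cat >> h.py <<'E'
def find(F,k,u,v,h,r=45):
    f,R,t=F;hsv=cv2.cvtColor(f["img"],cv2.COLOR_RGB2HSV).astype(int);H,s,V=hsv[...,0],hsv[...,1],hsv[...,2]
    m={"o":(H<20)&(s>150),"b":(abs(H-112)<12)&(s>120),"y":(abs(H-27)<8)&(s>120),"r":((H<8)|(H>165))&(s>120),"c":V<60}[k]
    w=np.zeros_like(m);w[max(v-r,0):v+r,max(u-r,0):u+r]=1
    L=cv2.connectedComponents((m&w).astype(np.uint8))[1];M=L==L[v,u]
    c=max(cv2.findContours(M.astype(np.uint8),0,1)[0],key=len);e=cv2.fitEllipse(cv2.convexHull(c))
    p=onplane(f,R,t,e[0],h);W=world(f,R,t)[M]
    print(k,np.round(e[0]+e[1],1),"plane",p.round(4),"medz",np.median(W[:,2]).round(4));return p
E
python3 - <<'E'
from h import *
F=load("w0.npz")
find(F,"r",273,113,.014);find(F,"c",386,127,.004);find(F,"c",367,265,.004);find(F,"o",253,260,.085)
E
```

```text
r [272.5 112.8  41.7  44.4] plane [0.4628 0.0711 0.014 ] medz 0.0156
c [385.2 128.1  48.4  51.8] plane [0.6059 0.0521 0.004 ] medz 0.0042
c [366.7 265.7  37.2  42.3] plane [ 0.591  -0.1479  0.004 ] medz 0.0044
o [252.2 259.9  38.1  40.6] plane [ 0.4433 -0.0927  0.085 ] medz 0.0847
```

Emit:
carry_out:
  motion: "0 0 0 0.04 -0.008 0 -1;0 0 0 0.04 -0.008 0 -1;0 0 0 0.04 -0.008 0 -1;0 0 0 0.04 -0.008 0 -1;0 0 0 0.04 -0.008 0 -1;0 0 0 0.04 -0.008 0 -1;0 0 0 0.04 -0.008 0 -1;0 0 0 0 -0.008 0 -1;0 0 0 0 0 0 -1;0 0 0 0 0 0 -1"

```text
clock: 1.15
tcp_pos: [0.4611, 0.2794, 0.2313]
tool_rot: [0.707, 0.707, -0.0, 0.0]
ft_force: [0.6, -0.1, 0.2]
opening: 1.001
finger_force: 0.0
```

```bash
python3 -c "
from h import *
wrist('w1')"
```

```text
tcp [0.4611 0.2794 0.2313] cam [0.46  0.349 0.373] fwd [-0.   -0.28 -0.96] t 1.15
```

View pics/w1.png

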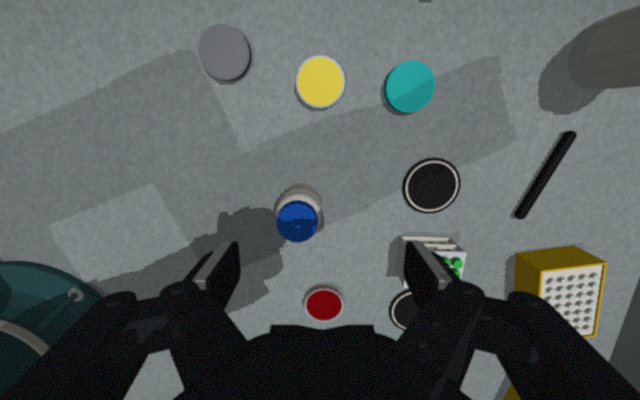

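Yellow dish at (320,82), blue cap (297,221), left coaster (432,185). Grey and turquoise dishes lie either side of yellow, but about 110 mm away, so the fingers clear them.

```bash
python3 - <<'E'
from h import *
F=load("w1.npz")
y=find(F,"y",320,82,.014);find(F,"c",432,185,.004);find(F,"b",297,221,.085)
print("move xy tool",y[1]-.2794,y[0]-.4611)
E
```

```text
y [319.8  81.3  44.   47.4] plane [0.4581 0.3866 0.014 ] medz 0.0156
c [431.5 185.6  42.9  48.4] plane [0.6107 0.2546 0.004 ] medz 0.0042
b [296.7 221.2  40.2  41.4] plane [0.4326 0.2345 0.085 ] medz 0.0847
move xy tool 0.1072263582062094 -0.0030293980068054616
```

Emit:
carry_out:
  motion: "0 0 0 0.036 -0.001 0.01 -1;0 0 0 0.036 -0.001 0.03 -1;0 0 0 0.035 -0.001 0.03 -1;0 0 0 0 0 0.04 -1;0 0 0 0 0 0.03 -1;0 0 0 0 0 0.02 -1;0 0 0 0 0 0.02 -1;0 0 0 0 0 0.02 -1;0 0 0 0 0 0.015 -1;0 0 0 0 0 0.01 -1;0 0 0 0 0 0.006 -1;0 0 0 0 0 0 -1;0 0 0 0 0 0 -1"

```text
clock: 2.5
tcp_pos: [0.4584, 0.387, 0.0008]
tool_rot: [0.707, 0.707, 0.0, 0.0]
ft_force: [-0.8, 0.6, 0.7]
opening: 1.0
finger_force: 0.0
```

```bash
python3 - <<'E'
from h import *
F=wrist('w2')
E
```

```text
tcp [0.4584 0.387  0.0008] cam [0.458 0.457 0.143] fwd [-0.   -0.28 -0.96] t 2.5
```

View pics/w2.png

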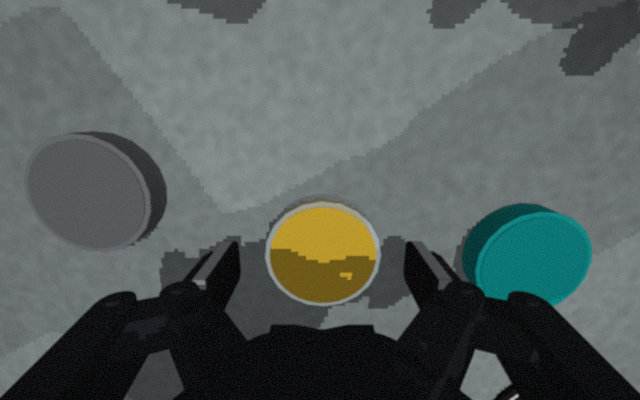

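```bash
python3 - <<'E'
from h import *
find(load("w2.npz"),"y",322,240,.014,80)
E
```

```text
y [322.5 254.3  94.7 105. ] plane [0.4582 0.3872 0.014 ] medz 0.0157
```

Emit:
carry_out:
  motion: "0 0 0 0 0 0.003 -1;0 0 0 0 0 0 -0.3;0 0 0 0 0 0 0;0 0 0 0 0 0 0.5;0 0 0 0 0 0 1;0 0 0 0 0 0 1;0 0 0 0 0 0 1;0 0 0 0 0 0 1"

```text
clock: 3.35
tcp_pos: [0.458, 0.3871, -0.0021]
tool_rot: [0.707, 0.707, 0.0, 0.0]
ft_force: [-2.5, -1.3, 8.5]
opening: 0.677
finger_force: 62.7
```

Emit:
carry_out:
  motion: "0 0 0 0 0 -0.01 1;0 0 0 0 0 -0.02 1;0 0 0 0 0 -0.03 1;0 0 0 -0.01 0.004 -0.03 1;0 0 0 -0.02 0.01 -0.03 1;0 0 0 -0.03 0.014 -0.02 1;0 0 0 -0.035 0.015 0 1;0 0 0 -0.035 0.015 0 1;0 0 0 -0.035 0.015 0 1;0 0 0 -0.035 0.015 0 1;0 0 0 -0.035 0.015 0 1;0 0 0 -0.035 0.015 0 1;0 0 0 -0.035 0.015 0 1;0 0 0 -0.03 0.015 0 1;0 0 0 -0.02 0.01 0 1;0 0 0 -0.015 0.005 0.02 1;0 0 0 -0.01 0 0.03 1;0 0 0 0 0 0.03 1;0 0 0 0 0 0.02 1;0 0 0 0 0 0 1"

```text
clock: 5.35
tcp_pos: [0.6201, 0.0072, 0.0358]
tool_rot: [0.707, 0.707, -0.001, -0.001]
ft_force: [0.0, 0.1, 0.7]
opening: 0.678
finger_force: 74.1
```

```bash
python3 - <<'E'
from h import *
F=wrist('w3')
E
```

```text
tcp [0.6201 0.0072 0.0358] cam [0.62  0.077 0.178] fwd [-0.   -0.28 -0.96] t 5.35
```

View pics/w3.png

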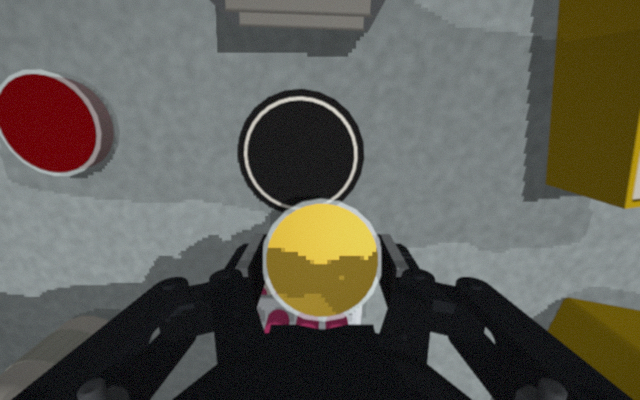

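I overshot by 45 mm, and the dish is right beside the pink rack, though with no contact force. The upside is a clear view of the coaster at (300,150). I'll measure both.

```bash
python3 - <<'E'
from h import *
F=load("w3.npz");f,R,t=F
c=find(F,"c",300,140,.004,90);y=find(F,"y",322,240,.0158+.038,80)
# outer ellipse: white ring
g=cv2.cvtColor(f["img"],cv2.COLOR_RGB2GRAY);m=np.zeros_like(g);m[92:215,240:362]=255
h=cv2.circle(np.zeros_like(g),(300,150),64,255,-1);m=(g>150)&(h>0);m[198:]=0
p=np.argwhere(m)[:,::-1].astype(np.float32);e=cv2.fitEllipse(p);print(e,onplane(f,R,t,e[0],.004).round(4))
E
```

```text
c [300.3 153.4 103.6 105.8] plane [0.606  0.0531 0.004 ] medz 0.0041
y [321.6 259.5 110.1 111.8] plane [0.6194 0.007  0.0538] medz 0.0572
((300.29656982421875, 153.11685180664062), (109.10342407226562, 111.45486450195312), 137.6063995361328) [0.606  0.0533 0.004 ]
```

Emit:
carry_out:
  motion: "0 0 0 0.01 -0.003 0 1;0 0 0 0.015 -0.005 0 1;0 0 0 0.015 -0.005 0 1;0 0 0 0.005 -0.002 0 1;0 0 0 0 0 0 1;0 0 0 0 0 0 1"

```text
clock: 6.0
tcp_pos: [0.6061, 0.0522, 0.0375]
tool_rot: [0.707, 0.707, 0.0, 0.0]
ft_force: [-0.5, -0.0, -0.2]
opening: 0.674
finger_force: 74.1
```

```bash
python3 - <<'E'
from h import *
for n in("w2","w3","w4"):
    F=wrist('w4') if n=="w4" else load(n+".npz")
    f,R,t=F;hsv=cv2.cvtColor(f["img"],cv2.COLOR_RGB2HSV).astype(int)
    m=(abs(hsv[...,0]-27)<8)&(hsv[...,1]>120);m[:, :260]=0;m[:,390:]=0;m[:190]=0
    m=cv2.erode(m.astype(np.uint8),np.ones((7,7)))>0
    W=world(F[0],R,t)[m];W=W[W[:,2]>0]
    A=np.c_[W[:,:2]-W[:,:2].mean(0),np.ones(len(W))];p=np.linalg.lstsq(A,W[:,2],rcond=None)[0]
    print(n,len(W),"slope xy, z",p.round(4))
find(F,"y",322,240,p[2],80)
E
```

```text
w2 6665 slope xy, z [-0.003   0.1796  0.0161]
w3 8390 slope xy, z [-0.0064 -0.1207  0.0576]
tcp [0.6061 0.0522 0.0375] cam [0.605 0.122 0.18 ] fwd [-0.   -0.28 -0.96] t 6.0
w4 8390 slope xy, z [-0.0053 -0.0377  0.0594]
y [321.6 259.4 110.1 111.7] plane [0.6054 0.0543 0.0594] medz 0.0588
```

The dish's outline looks rounder than it did on the bench, so it may have tipped in the grip when it brushed the rack. I'll fit its tilt from the outline, using the flat-on-bench view for radius.

```bash
cat > tilt.py <<'E'
from h import *
from scipy.optimize import least_squares
def contour(F,key="y"):
    hsv=cv2.cvtColor(F[0]["img"],cv2.COLOR_RGB2HSV).astype(int)
    m=((abs(hsv[...,0]-27)<8) if key=="y" else ((hsv[...,0]<8)|(hsv[...,0]>165)))&(hsv[...,1]>120);m[:, :255]=0;m[:,395:]=0;m[:190]=0
    c=max(cv2.findContours(m.astype(np.uint8),0,1)[0],key=cv2.contourArea)
    return cv2.fitEllipse(cv2.convexHull(c)[:,0].astype(np.float32))
def box(e): return np.array(cv2.ellipse2Poly((int(e[0][0]*64),int(e[0][1]*64)),(int(e[1][0]*32),int(e[1][1]*32)),int(e[2]),0,360,5))/64
def fit(F,p0,r=None,flat=False,key="y"):
    q=box(contour(F,key));f,R,t=F;a=np.linspace(0,2*np.pi,200)
    def res(x):
        th=0 if flat else x[3];rr=x[3] if flat else r;tx=0 if flat else x[4]
        C=np.c_[rr*np.cos(a),rr*np.sin(a),0*a]@Ro.from_euler("xy",[th,tx]).as_matrix().T+([x[0],x[1],p0[2]] if flat else x[:3])
        uv,_=cv2.projectPoints(C,f["rvec"],f["tvec"],f["K"],None);uv=uv[:,0]
        return np.min(np.linalg.norm(q[:,None]-uv[None],axis=2),1)
    s=least_squares(res,list(p0[:2])+[0,.028] if flat else list(p0)+[0.1,0]);return s.x.round(4),np.abs(s.fun).mean().round(2)
E
python3 - <<'E'
from tilt import *
F=load("w2.npz");x,e=fit(F,(.458,.387,.0155),flat=True);print(x,e)
for n,p in(("w3",(.6194,.007,.057)),("w4",(.6054,.054,.058))):
    print(n,*[fit(load(n+".npz"),p,r=x[3])])
    f,R,t=load(n+".npz");W=world(f,R,t);m=(W[...,2]<.02)&(W[...,2]>-.02)&(f["range_z"]>0);w=W[m]
    print(np.linalg.lstsq(np.c_[w[:,:2],np.ones(len(w))],w[:,2],rcond=None)[0].round(3))
    print([ (v,W[v,310:330].mean(0).round(4)) for v in (215,230,250,270,290,305)])
F=load("w2.npz");W=world(*F);print([ (v,W[v,310:330].mean(0).round(4)) for v in (215,230,250,270,290)])
E
```

```text
[0.4582 0.3866 0.001  0.0268] 0.4
w3 (array([ 0.6194,  0.0092,  0.0572, -0.3249, -0.0061]), np.float64(0.46))
[-0.004  0.006  0.003]
[(215, array([0.6184, 0.0293, 0.05  ])), (230, array([0.6184, 0.0224, 0.0524])), (250, array([0.6184, 0.0132, 0.0556])), (270, array([0.6184, 0.0042, 0.059 ])), (290, array([ 0.6184, -0.0047,  0.0621])), (305, array([ 0.6184, -0.0115,  0.0644]))]
w4 (array([ 0.6053,  0.0542,  0.0588, -0.3237,  0.0008]), np.float64(0.46))
[-0.001 -0.004  0.002]
[(215, array([0.6043, 0.0742, 0.0514])), (230, array([0.6043, 0.0673, 0.054 ])), (250, array([0.6044, 0.0614, 0.0634])), (270, array([0.6044, 0.0492, 0.0605])), (290, array([0.6044, 0.0401, 0.0635])), (305, array([0.6044, 0.0335, 0.0661]))]
[(215, array([0.4567, 0.4094, 0.0158])), (230, array([0.4567, 0.4014, 0.0156])), (250, array([0.4566, 0.3904, 0.0156])), (270, array([0.4566, 0.379 , 0.0156])), (290, array([0.4566, 0.367 , 0.0155]))]
```

```bash
python3 - <<'E'
from plant import *
import cv2,numpy as np
a=grab_frame("side")["img"][120:250,250:450,::-1];b=grab_frame("scene")["img"][170:300,220:420,::-1]
cv2.imwrite("pics/s1.png",np.hstack([cv2.resize(x,(400,260),interpolation=cv2.INTER_CUBIC) for x in(a,b)]))
E
```

```text
(no output)
```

View pics/s1.png

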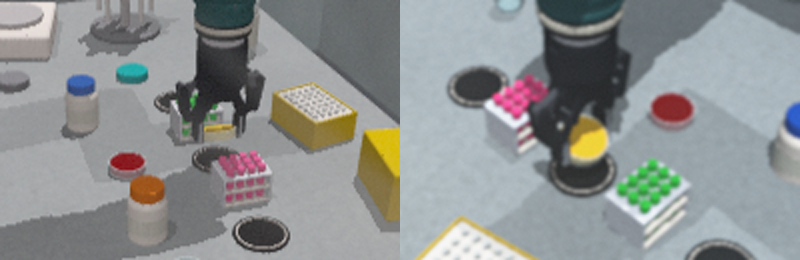

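The dish is pitched about 0.32 rad about the grip axis, from touching the rack. I'll rotate the tool to bring it level, then check.

Emit:
carry_out:
  motion: "0 0 0 0 0 -0.02 1;0 0.08 0 0 0 0 1;0 0.12 0 0 0 0 1;0 0.12 0 0 0 0 1;0 0 0 0 0 0 1;0 0 0 0 0 0 1"

```text
clock: 6.75
tcp_pos: [0.6061, 0.051, 0.057]
tool_rot: [0.699, 0.698, 0.112, -0.112]
ft_force: [0.2, 0.7, -1.2]
opening: 0.676
finger_force: 73.9
```

```bash
python3 - <<'E'
from tilt import *
F=wrist('w5');print(fit(F,(.6054,.054,.078),r=.0268))
E
```

```text
tcp [0.6061 0.051  0.057 ] cam [0.606 0.073 0.214] fwd [-0.    0.03 -1.  ] t 6.75
(array([ 0.6053,  0.0478,  0.0782, -0.3632,  0.0013]), np.float64(0.43))
```

```bash
python3 - <<'E'
from tilt import *
F=load("w5.npz");W=world(*F);e=contour(F);print(e)
print([ (v,W[v,315:325].mean(0).round(4)) for v in (215,230,250,270,290,305)])
for th in(0.1,-.1):
    pass
E
```

```text
((321.5234069824219, 259.5438232421875), (110.50582885742188, 111.78007507324219), 14.559885025024414)
[(215, array([0.6044, 0.0673, 0.078 ])), (230, array([0.6043, 0.06  , 0.0775])), (250, array([0.6043, 0.0504, 0.0787])), (270, array([0.6043, 0.0407, 0.0783])), (290, array([0.6043, 0.0313, 0.0787])), (305, array([0.6043, 0.024 , 0.0785]))]
```

View pics/w5.png

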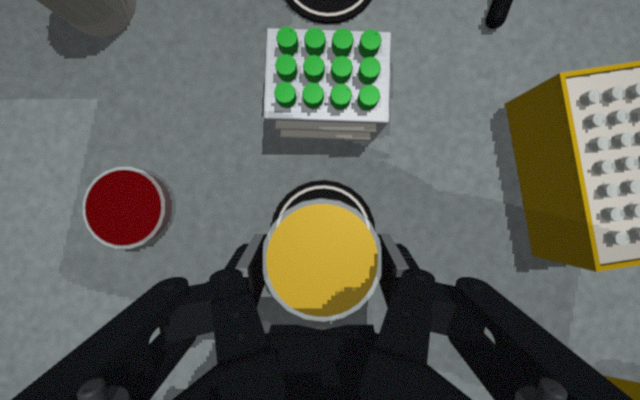

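Depth shows the dish level now, at about (.605,.046) with its underside at .0625. I'll descend in the tilted axes to about 5 mm above the coaster.

Emit:
carry_out:
  motion: "0 0 0 -0.002 0.0007 0.0107 1;0 0 0 -0.002 0 0.0107 1;0 0 0 -0.002 0 0.0107 1;0 0 0 -0.002 0 0.0107 1;0 0 0 -0.0018 0 0.0104 1;0 0 0 0 0 0 1;0 0 0 0 0 0 1"

```text
clock: 7.5
tcp_pos: [0.6065, 0.0595, 0.0031]
tool_rot: [0.698, 0.698, 0.112, -0.113]
ft_force: [0.0, -0.8, -0.8]
opening: 0.678
finger_force: 74.3
```

Emit:
carry_out:
  motion: "0 0 0 -0.0003 0 0.001 1;0 0 0 -0.0003 0 0.001 1;0 0 0 0 0 0 1"

```text
clock: 7.8
tcp_pos: [0.6068, 0.0595, 0.002]
tool_rot: [0.698, 0.698, 0.113, -0.113]
ft_force: [-2.2, -0.9, 7.8]
opening: 0.675
finger_force: 78.6
```

Contact at 8 N, with at most 3 mm of drop left. I'll release.

Emit:
carry_out:
  motion: "0 0 0 0 0 0 0.2;0 0 0 0 0 0 -0.3;0 0 0 0 0 0 -0.6;0 0 0 0 0 0 -1;0 0 0 0 0 0 -1;0 0 0 0 0 0 -1;0 0 0 0 0 0 -1"

```text
clock: 8.5
tcp_pos: [0.6067, 0.0595, 0.0016]
tool_rot: [0.698, 0.698, 0.113, -0.113]
ft_force: [-0.5, 0.8, -0.8]
opening: 0.997
finger_force: 0.0
```

Emit:
carry_out:
  motion: "0 0 0 0.003 0 -0.01 -1;0 0 0 0.006 0 -0.02 -1;0 -0.12 0 0.006 0 -0.02 -1;0 -0.12 0 0 0 -0.01 -1;0 -0.08 0 0 0 0 -1;0 0 0 0 0 0 -1;0 0 0 0 0 0 -1"

```text
clock: 9.2
tcp_pos: [0.6066, 0.0565, 0.0639]
tool_rot: [0.707, 0.707, 0.001, -0.001]
ft_force: [-0.9, 0.3, 0.3]
opening: 1.003
finger_force: 0.0
```

```bash
python3 - <<'E'
from tilt import *
F=wrist('w6');W=world(*F);e=contour(F);print(e,onplane(*F,e[0],.0185))
print([ (v,W[v,315:325].mean(0).round(4)) for v in (215,230,250,270,290)])
E
```

```text
tcp [0.6066 0.0565 0.0639] cam [0.606 0.126 0.206] fwd [-0.   -0.28 -0.96] t 9.2
((321.88311767578125, 218.06646728515625), (69.6906509399414, 75.004638671875), 89.49998474121094) [0.60606097 0.05419289 0.0185    ]
[(215, array([0.6044, 0.057 , 0.0198])), (230, array([0.6043, 0.0454, 0.0197])), (250, array([0.6043, 0.0294, 0.0196])), (270, array([ 6.041e-01,  4.000e-04, -5.000e-04])), (290, array([ 6.041e-01, -1.880e-02, -1.000e-04]))]
```

View pics/w6.png

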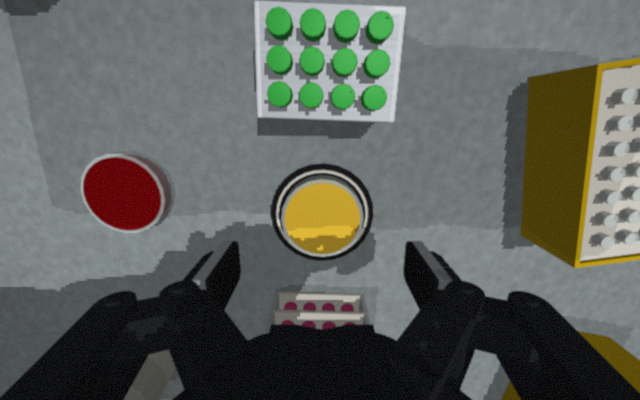

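The yellow dish lies flat (top z .0197 throughout) at (322,217), inside the coaster ring at (321,211).

```bash
python3 - <<'E'
from h import *
F=load("w6.npz");f,R,t=F
y=find(F,"y",322,200,.0195,60)
g=cv2.cvtColor(f["img"],cv2.COLOR_RGB2GRAY);m=((g<45)*255).astype(np.uint8);m[:160]=0;m[264:]=0;m[:,:266]=0;m[:,378:]=0
L=cv2.connectedComponents(m)[1];l=L[210,274];print(l,(L==l).sum())
q=np.argwhere(L==l)[:,::-1].astype(np.int32);e=cv2.fitEllipse(cv2.convexHull(q));print(e,onplane(f,R,t,e[0],.004).round(4))
r=find(F,"r",123,192,.0155,60);print("to red: tx",r[1]-.0565,"ty",r[0]-.6066)
E
```

```text
y [321.9 218.   69.8  75. ] plane [0.6061 0.0546 0.0195] medz 0.0197
1 1028
((321.64300537109375, 211.80117797851562), (95.62776184082031, 100.77995300292969), 91.6805419921875) [0.6059 0.0538 0.004 ]
r [121.7 193.4  65.9  80.9] plane [0.4633 0.0717 0.0155] medz 0.0157
to red: tx 0.015199092539412533 ty -0.14333944754079814
```

Emit:
carry_out:
  motion: "0 0 0 0.003 -0.02 0 -1;0 0 0 0.004 -0.035 0 -1;0 0 0 0.004 -0.035 0 -1;0 0 0 0.004 -0.033 0 -1;0 0 0 0 -0.02 0 -1;0 0 0 0 0 0.02 -1;0 0 0 0 0 0.02 -1;0 0 0 0 0 0.015 -1;0 0 0 0 0 0.007 -1;0 0 0 0 0 0.004 -1;0 0 0 0 0 0 -1;0 0 0 0 0 0 -1"

```text
clock: 10.45
tcp_pos: [0.464, 0.0709, -0.002]
tool_rot: [0.707, 0.707, 0.0, 0.0]
ft_force: [1.0, 0.3, 1.0]
opening: 0.999
finger_force: 0.0
```

```bash
python3 - <<'E'
from h import *
F=wrist('w7');find(F,"r",322,240,.0155,90)
E
```

```text
tcp [ 0.464   0.0709 -0.002 ] cam [0.463 0.14  0.14 ] fwd [-0.   -0.28 -0.96] t 10.45
r [321.2 256.   95.9 106.3] plane [0.4631 0.0724 0.0155] medz 0.0157
```

Emit:
carry_out:
  motion: "0 0 0 0.0012 -0.0007 0 -1;0 0 0 0 0 0 -0.3;0 0 0 0 0 0 0;0 0 0 0 0 0 0.5;0 0 0 0 0 0 1;0 0 0 0 0 0 1;0 0 0 0 0 0 1;0 0 0 0 0 0 1;0 0 0 0 0 -0.01 1;0 0 0 0 0 -0.02 1;0 0 0 0 0 -0.03 1;0 0 0 0 0 -0.02 1;0 0 0 0 0 0 1"

```text
clock: 11.8
tcp_pos: [0.4644, 0.0723, 0.0801]
tool_rot: [0.707, 0.707, 0.001, 0.001]
ft_force: [-0.3, -0.1, -0.9]
opening: 0.674
finger_force: 64.4
```

```bash
python3 - <<'E'
from h import *
F=wrist('w8');W=world(*F)
print([ (v,W[v,310:330].mean(0).round(4)) for v in (215,230,250,270,290)])
find(F,"r",322,240,.093,90)
E
```

```text
tcp [0.4644 0.0723 0.0801] cam [0.463 0.142 0.222] fwd [ 0.   -0.28 -0.96] t 11.8
[(215, array([0.4627, 0.0977, 0.1034])), (230, array([0.4626, 0.0877, 0.0974])), (250, array([0.4626, 0.0769, 0.0973])), (270, array([0.4626, 0.0658, 0.0975])), (290, array([0.4625, 0.0539, 0.0973]))]
r [321.6 258.2  95.  105.8] plane [0.4636 0.07   0.093 ] medz 0.0974
```

Emit:
carry_out:
  motion: "0 0 0 -0.002 0.012 0 1;0 0 0 -0.003 0.025 0 1;0 0 0 -0.004 0.03 0 1;0 0 0 -0.004 0.03 0 1;0 0 0 -0.003 0.025 0 1;0 0 0 -0.0017 0.02 0 1;0 0 0 0 0 0 1;0 0 0 0 0 0.015 1;0 0 0 0 0 0.02 1;0 0 0 0 0 0.015 1;0 0 0 0 0 0.006 1;0 0 0 0 0 0 1;0 0 0 0 0 0 1"

```text
clock: 13.15
tcp_pos: [0.6051, 0.0545, 0.0219]
tool_rot: [0.707, 0.707, 0.0, 0.0]
ft_force: [-0.0, 0.5, -0.1]
opening: 0.675
finger_force: 64.4
```

```bash
python3 - <<'E'
from h import *
F=wrist('w9');W=world(*F);print([ (v,W[v,310:330].mean(0).round(4)) for v in (230,250,270,290)])
find(F,"r",322,240,.0415,90)
E
```

```text
tcp [0.6051 0.0545 0.0219] cam [0.604 0.124 0.164] fwd [-0.   -0.28 -0.96] t 13.15
[(230, array([0.6034, 0.07  , 0.0393])), (250, array([0.6033, 0.0592, 0.0392])), (270, array([0.6033, 0.0481, 0.0394])), (290, array([0.6033, 0.0363, 0.0393]))]
r [321.6 258.2  95.  105.8] plane [0.6044 0.056  0.0415] medz 0.0392
```

Emit:
carry_out:
  motion: "0 0 0 0 0.0015 0.001 1;0 0 0 0 0 0.001 1;0 0 0 0 0 0.001 1;0 0 0 0 0 0.0004 1;0 0 0 0 0 0 1"

```text
clock: 13.7
tcp_pos: [0.6065, 0.0545, 0.0184]
tool_rot: [0.707, 0.707, 0.0, 0.0]
ft_force: [-0.5, -0.1, 3.4]
opening: 0.676
finger_force: 64.9
```

Contact at 3 N, so release and rise.

Emit:
carry_out:
  motion: "0 0 0 0 0 0 0.2;0 0 0 0 0 0 -0.3;0 0 0 0 0 0 -0.6;0 0 0 0 0 0 -1;0 0 0 0 0 0 -1;0 0 0 0 0 0 -1;0 0 0 0 0 -0.01 -1;0 0 0 0 0 -0.02 -1;0 0 0 0 0 -0.03 -1;0 0 0 0 0 -0.03 -1;0 0 0 0 0 -0.03 -1;0 0 0 0 0 0 -1;0 0 0 0 0 0 -1"

```text
clock: 15.0
tcp_pos: [0.6068, 0.0545, 0.1391]
tool_rot: [0.707, 0.707, 0.001, 0.001]
ft_force: [-0.6, 0.2, -0.8]
opening: 0.999
finger_force: 0.0
```

```bash
python3 - <<'E'
from h import *
F=wrist('w10');m=cv2.imread("pics/w10.png")
h=cv2.cvtColor(m,cv2.COLOR_BGR2HSV).astype(int);r=((h[...,0]<8)|(h[...,0]>165))&(h[...,1]>120);r[:, :280]=0;r[:,360:]=0;r[:130]=0;r[250:]=0
L=cv2.connectedComponentsWithStats(r.astype(np.uint8));print(L[2],L[3])
i=1+np.argmax(L[2][1:,4]);u,v=L[3][i].astype(int);find(F,"r",u,v,.0355,50)
cv2.imwrite("pics/w10c.png",cv2.resize(m[130:260,250:400],None,fx=3,fy=3))
E
```

```text
tcp [0.6068 0.0545 0.1391] cam [0.606 0.124 0.281] fwd [ 0.   -0.28 -0.96] t 15.0
[[     0      0    640    400 253511]
 [   293    166     57     56   2489]] [[319.48490993 199.55704486]
 [321.03696264 193.68983528]]
r [321.1 193.6  55.1  57. ] plane [0.6056 0.0538 0.0355] medz 0.0357
```

View pics/w10c.png

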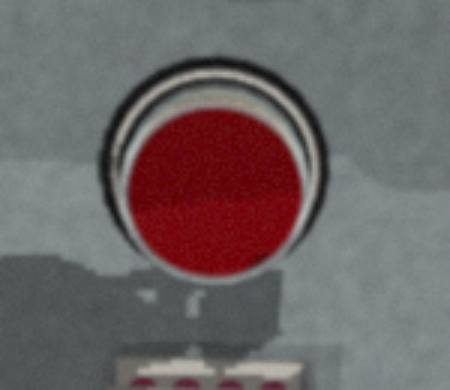

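The red dish sits level on the yellow one (top z .0357) at (.6056,.0538), within 1 mm of centre. Next is the orange bottle.

Emit:
carry_out:
  motion: "0 0 0 -0.01 -0.012 0 -1;0 0 0 -0.025 -0.028 0 -1;0 0 0 -0.03 -0.035 0 -1;0 0 0 -0.03 -0.035 0 -1;0 0 0 -0.03 -0.03 0 -1;0 0 0 -0.022 -0.0235 0 -1;0 0 0 0 0 0 -1;0 0 0 0 0 0 -1"

```text
clock: 15.85
tcp_pos: [0.4425, -0.0927, 0.1378]
tool_rot: [0.708, 0.707, -0.0, -0.0]
ft_force: [-0.3, -0.8, 0.4]
opening: 0.999
finger_force: 0.0
```

```bash
cat >> h.py <<'E'
def cap(n,k):
    F=wrist(n);h=cv2.cvtColor(F[0]["img"],cv2.COLOR_RGB2HSV).astype(int)
    m=(h[...,0]<20)&(h[...,1]>150) if k=="o" else (abs(h[...,0]-112)<12)&(h[...,1]>120)
    m[:,:240]=0;m[:,400:]=0;L=cv2.connectedComponentsWithStats(m.astype(np.uint8));i=1+np.argmax(L[2][1:,4])
    u,v=L[3][i].astype(int);print(L[2][i]);return find(F,k,u,v,.0848,90)
E
python3 -c "
from h import *
cap('w11','o')"
```

```text
tcp [ 0.4425 -0.0927  0.1378] cam [ 0.442 -0.023  0.28 ] fwd [-0.   -0.28 -0.96] t 15.85
[ 290  183   61   62 2893]
o [320.3 213.7  60.1  61.2] plane [ 0.4408 -0.0944  0.0848] medz 0.0846
```

```bash
cat >> h.py <<'E'
def top(F,x,y,z0=.081,z1=.089,r=.035):
    W=world(*F).reshape(-1,3);w=W[(W[:,2]>z0)&(W[:,2]<z1)&(np.hypot(W[:,0]-x,W[:,1]-y)<r)]
    c=cv2.minEnclosingCircle((w[:,:2]*1000).astype(np.float32));print("top",len(w),w[:,:2].mean(0).round(4),"circ mm",np.round(c[0]+(c[1],),1))
E
python3 -c "
from h import *
top(load('w11.npz'),.441,-.094)"
```

```text
top 2819 [ 0.4405 -0.096 ] circ mm [440.5 -97.1  23.4]
```

Emit:
carry_out:
  motion: "0 0 0 -0.001 -0.0015 0.01 -1;0 0 0 0 0 0.025 -1;0 0 0 0 0 0.03 -1;0 0 0 0 0 0.025 -1;0 0 0 0 0 0.015 -1;0 0 0 0 0 0.005 -1;0 0 0 0 0 0 -1"

```text
clock: 16.6
tcp_pos: [0.4413, -0.0929, 0.0274]
tool_rot: [0.707, 0.707, -0.0, -0.001]
ft_force: [0.2, 0.2, 0.3]
opening: 0.999
finger_force: 0.0
```

Emit:
carry_out:
  motion: "0 0 0 -0.0033 -0.0007 0 -1;0 0 0 0 0 0 -0.3;0 0 0 0 0 0 0;0 0 0 0 0 0 0.5;0 0 0 0 0 0 1;0 0 0 0 0 0 1;0 0 0 0 0 0 1;0 0 0 0 0 0 1;0 0 0 0 0 -0.01 1;0 0 0 0 0 -0.02 1;0 0 0 0 0 -0.03 1;0 0 0 0 0 -0.03 1;0 0 0 0 0 -0.01 1;0 0 0 0 0 0 1"

```text
clock: 18.0
tcp_pos: [0.4415, -0.0971, 0.1294]
tool_rot: [0.707, 0.707, 0.001, 0.001]
ft_force: [-0.7, 0.1, -1.1]
opening: 0.64
finger_force: 63.7
```

```bash
python3 - <<'E'
from h import *
p=cap('w12','o')
F=load('w12.npz');top(F,p[0],p[1],.17,.2,.04)
E
```

```text
tcp [ 0.4415 -0.0971  0.1294] cam [ 0.441 -0.027  0.271] fwd [ 0.   -0.28 -0.96] t 18.0
[ 259  235  127   96 9377]
o [321.6 298.8 124.3 126.8] plane [ 0.4408 -0.1669  0.0848] medz 0.1846
top 0 [nan nan] circ mm [0. 0. 0.]h.py:35: RuntimeWarning: Mean of empty slice.
  c=cv2.minEnclosingCircle((w[:,:2]*1000).astype(np.float32));print("top",len(w),w[:,:2].mean(0).round(4),"circ mm",np.round(c[0]+(c[1],),1))
  ret = um.true_divide(
```

Emit:
carry_out:
  motion: "0 0 0 -0.01 0.012 0 1;0 0 0 -0.02 0.027 0 1;0 0 0 -0.025 0.035 0 1;0 0 0 -0.025 0.035 0 1;0 0 0 -0.02 0.027 0 1;0 0 0 -0.018 0.0135 0 1;0 0 0 0 0 0 1;0 0 0 0 0 0 1"

```text
clock: 18.85
tcp_pos: [0.5895, -0.2145, 0.1263]
tool_rot: [0.707, 0.707, -0.0, -0.001]
ft_force: [-0.5, 0.8, -1.9]
opening: 0.638
finger_force: 63.7
```

```bash
python3 - <<'E'
from h import *
F=wrist('w13');f,R,t=F
print("expect",cv2.projectPoints(np.array([[.591,-.148,.004]]),f["rvec"],f["tvec"],f["K"],None)[0].ravel())
W=world(*F);print([(v,W[v,310:330].mean(0).round(4)) for v in (245,265,285,305)])
E
```

```text
tcp [ 0.5895 -0.2145  0.1263] cam [ 0.589 -0.145  0.269] fwd [-0.   -0.28 -0.96] t 18.85
expect [324.40295874 117.66056996]
[(245, array([ 0.5882, -0.1917,  0.1747])), (265, array([ 0.5882, -0.1934,  0.186 ])), (285, array([ 0.5882, -0.204 ,  0.1817])), (305, array([ 0.5882, -0.2123,  0.1818]))]
```

View pics/w13.png

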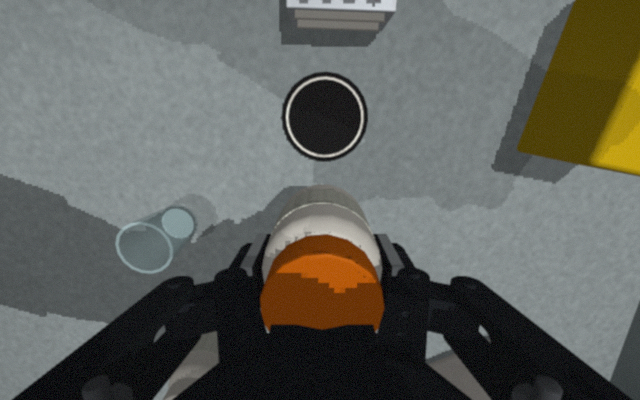

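The coaster is clear at (325,117). The bottle is upright (cap top level at .182) and the beaker untouched at (155,240).

```bash
python3 - <<'E'
from h import *
F=load('w13.npz');c=find(F,"c",325,117,.004,60);print("tx",c[1]+.2145,"ty",c[0]-.5895)
W=world(*F);m=(W[...,2]>.179)&(W[...,2]<.184);v,u=np.where(m);w=W[m];print(len(w),v.min(),w[:,:2].min(0),w[:,:2].max(0))
E
```

```text
c [324.3 116.6  70.3  73.1] plane [ 0.5909 -0.147   0.004 ] medz 0.0041
tx 0.0674757463279427 ty 0.0014481129988607178
10596 249 [ 0.52906287 -0.22909872] [ 0.64898247 -0.19082286]
```

Emit:
carry_out:
  motion: "0 0 0 0.015 0.0017 0 1;0 0 0 0.025 0 0 1;0 0 0 0.02 0 0 1;0 0 0 0.0073 0 0.01 1;0 0 0 0 0 0.025 1;0 0 0 0 0 0.025 1;0 0 0 0 0 0.02 1;0 0 0 0 0 0.006 1;0 0 0 0 0 0 1;0 0 0 0 0 0 1"

```text
clock: 19.9
tcp_pos: [0.5923, -0.1475, 0.043]
tool_rot: [0.707, 0.707, 0.0, 0.0]
ft_force: [0.0, -0.7, -0.8]
opening: 0.637
finger_force: 63.7
```

Emit:
carry_out:
  motion: "0 0 0 0 -0.0008 0.003 1;0 0 0 0 0 0.003 1;0 0 0 0 0 0.0015 1;0 0 0 0 0 0.001 1;0 0 0 0 0 0 1;0 0 0 0 0 0 1"

```text
clock: 20.5
tcp_pos: [0.5912, -0.1475, 0.0337]
tool_rot: [0.707, 0.707, 0.0, 0.0]
ft_force: [-0.1, -0.4, -1.7]
opening: 0.645
finger_force: 63.7
```

Emit:
carry_out:
  motion: "0 0 0 0 0 0.001 1;0 0 0 0 0 0 1"

```text
clock: 20.7
tcp_pos: [0.5914, -0.1475, 0.0332]
tool_rot: [0.707, 0.707, 0.0, 0.0]
ft_force: [-1.9, 0.2, 5.9]
opening: 0.636
finger_force: 64.5
```

Emit:
carry_out:
  motion: "0 0 0 0 0 0.001 1;0 0 0 0 0 0 1"

```text
clock: 20.9
tcp_pos: [0.5914, -0.1476, 0.0332]
tool_rot: [0.707, 0.707, 0.0, 0.001]
ft_force: [-6.5, 3.1, 19.4]
opening: 0.641
finger_force: 65.9
```

Firm contact. I'll back off 1 mm, release and rise.

Emit:
carry_out:
  motion: "0 0 0 0 0 -0.0012 1;0 0 0 0 0 0 0.2;0 0 0 0 0 0 -0.3;0 0 0 0 0 0 -0.6;0 0 0 0 0 0 -1;0 0 0 0 0 0 -1;0 0 0 0 0 0 -1;0 0 0 0 0 -0.02 -1;0 0 0 0 0 -0.03 -1;0 0 0 0 0 -0.03 -1;0 0 0 0 0 -0.03 -1;0 0 0 0 0 0 -1;0 0 0 0 0 0 -1"

```text
clock: 22.2
tcp_pos: [0.5914, -0.1476, 0.1431]
tool_rot: [0.707, 0.707, 0.0, 0.0]
ft_force: [0.2, 0.1, -0.8]
opening: 0.998
finger_force: 0.0
```

```bash
python3 - <<'E'
from h import *
cap('w14','o');top(load('w14.npz'),.591,-.148,.085,.093)
E
```

```text
tcp [ 0.5914 -0.1476  0.1431] cam [ 0.591 -0.078  0.285] fwd [ 0.   -0.28 -0.96] t 22.2
[ 291  177   61   61 2887]
o [321.  207.7  60.3  60.9] plane [ 0.5902 -0.1465  0.0848] medz 0.0886
top 2831 [ 0.5904 -0.1466] circ mm [ 590.3 -147.6   23.4]
```

The orange bottle stands at (.590,-.147), within 1 mm of the coaster centre. Next is the blue bottle.

Emit:
carry_out:
  motion: "0 0 0 0.02 -0.008 0 -1;0 0 0 0.04 -0.0165 0 -1;0 0 0 0.04 -0.0165 0 -1;0 0 0 0.04 -0.0165 0 -1;0 0 0 0.04 -0.0165 0 -1;0 0 0 0.04 -0.0165 0 -1;0 0 0 0.04 -0.0165 0 -1;0 0 0 0.04 -0.0165 0 -1;0 0 0 0.04 -0.0165 0 -1;0 0 0 0.03 -0.0125 0 -1;0 0 0 0.01 -0.006 0 -1;0 0 0 0 0 0 -1;0 0 0 0 0 0 -1"

```text
clock: 23.55
tcp_pos: [0.4327, 0.2319, 0.1423]
tool_rot: [0.707, 0.707, -0.001, -0.0]
ft_force: [0.3, 0.1, 0.3]
opening: 0.998
finger_force: 0.0
```

```bash
python3 - <<'E'
from h import *
p=cap('w15','b');top(load('w15.npz'),p[0],p[1])
E
```

```text
tcp [0.4327 0.2319 0.1423] cam [0.432 0.302 0.284] fwd [-0.   -0.28 -0.96] t 23.55
[ 292  177   60   60 2838]
b [321.6 207.1  59.6  60.5] plane [0.4319 0.2337 0.0848] medz 0.0846
top 2750 [0.4317 0.2327] circ mm [431.8 231.7  23.4]
```

Emit:
carry_out:
  motion: "0 0 0 0.0004 -0.0005 0.015 -1;0 0 0 0 0 0.025 -1;0 0 0 0 0 0.03 -1;0 0 0 0 0 0.025 -1;0 0 0 0 0 0.015 -1;0 0 0 0 0 0.005 -1;0 0 0 0 0 0 -1;0 0 0 0 0 0 -0.3;0 0 0 0 0 0 0;0 0 0 0 0 0 0.5;0 0 0 0 0 0 1;0 0 0 0 0 0 1;0 0 0 0 0 0 1;0 0 0 0 0 0 1"

```text
clock: 25.0
tcp_pos: [0.4328, 0.233, 0.0291]
tool_rot: [0.707, 0.707, 0.001, 0.001]
ft_force: [-1.8, -2.3, 13.2]
opening: 0.641
finger_force: 61.0
```

Emit:
carry_out:
  motion: "0 0 0 0 0 -0.01 1;0 0 0 0 0 -0.02 1;0 0 0 0 0 -0.03 1;0 0 0 0 0 -0.03 1;0 0 0 0 0 -0.01 1;0 0 0 -0.005 0.018 0 1;0 0 0 -0.01 0.035 0 1;0 0 0 -0.01 0.04 0 1;0 0 0 -0.01 0.04 0 1;0 0 0 -0.007 0.03 0 1;0 0 0 -0.004 0.015 0 1;0 0 0 0 0 0 1;0 0 0 0 0 0 1"

```text
clock: 26.3
tcp_pos: [0.6096, 0.1869, 0.1274]
tool_rot: [0.707, 0.707, -0.0, -0.0]
ft_force: [0.7, 0.6, -1.5]
opening: 0.636
finger_force: 63.6
```

```bash
python3 - <<'E'
from h import *
F=wrist('w16');f,R,t=F
u,v=cv2.projectPoints(np.array([[.611,.2546,.004]]),f["rvec"],f["tvec"],f["K"],None)[0].ravel().astype(int);print(u,v)
c=find(F,"c",u,v,.004,60)
W=world(*F);print([(v,W[v,310:330].mean(0).round(4)) for v in (285,295,305,315)])
h=cv2.cvtColor(f["img"],cv2.COLOR_RGB2HSV).astype(int);m=(abs(h[...,0]-112)<12)&(h[...,1]>120)&(W[...,2]>.175);vv,uu=np.where(m)
zt=np.median(W[m][:,2]);k=m&(abs(W[...,2]-zt)<.003);w=W[k];print("cap",zt,w.min(0),w.max(0))
E
```

```text
tcp [0.6096 0.1869 0.1274] cam [0.609 0.257 0.27 ] fwd [-0.   -0.28 -0.96] t 26.3
324 116
c [323.8 115.4  70.   72.9] plane [0.6106 0.2552 0.004 ] medz 0.0041
[(285, array([0.6082, 0.1976, 0.1828])), (295, array([0.6082, 0.1934, 0.1828])), (305, array([0.6082, 0.1891, 0.1828])), (315, array([0.6082, 0.1847, 0.1828]))]
cap 0.18279941709030698 [0.54977145 0.17547512 0.17981043] [0.66673549 0.20948185 0.18572174]
```

Emit:
carry_out:
  motion: "0 0 0 0.015 0.0010 0 1;0 0 0 0.025 0 0 1;0 0 0 0.02 0 0 1;0 0 0 0.009 0 0.01 1;0 0 0 0 0 0.025 1;0 0 0 0 0 0.025 1;0 0 0 0 0 0.02 1;0 0 0 0 0 0.006 1;0 0 0 0 0 0 1;0 0 0 0 0 0 1"

```text
clock: 27.35
tcp_pos: [0.6116, 0.2561, 0.0427]
tool_rot: [0.707, 0.707, 0.0, 0.0]
ft_force: [-0.3, -0.5, -1.6]
opening: 0.637
finger_force: 63.6
```

Emit:
carry_out:
  motion: "0 0 0 0 -0.0005 0.003 1;0 0 0 0 0 0.003 1;0 0 0 0 0 0.0015 1;0 0 0 0 0 0.001 1;0 0 0 0 0 0.0008 1;0 0 0 0 0 0 1"

```text
clock: 27.95
tcp_pos: [0.6107, 0.2559, 0.0332]
tool_rot: [0.707, 0.707, 0.0, 0.0]
ft_force: [-3.3, -1.0, 7.0]
opening: 0.643
finger_force: 64.4
```

Emit:
carry_out:
  motion: "0 0 0 0 0 0 0.2;0 0 0 0 0 0 -0.3;0 0 0 0 0 0 -0.6;0 0 0 0 0 0 -1;0 0 0 0 0 0 -1;0 0 0 0 0 0 -1;0 0 0 0 0 -0.02 -1;0 0 0 0 0 -0.03 -1;0 0 0 0 0 -0.03 -1;0 0 0 0 0 -0.03 -1;0 0 0 -0.03 -0.03 -0.03 -1;0 0 0 -0.04 -0.03 -0.03 -1;0 0 0 -0.04 -0.03 0 -1;0 0 0 -0.03 -0.02 0 -1;0 0 0 0 0 0 -1;0 0 0 0 0 0 -1"

```text
clock: 29.55
tcp_pos: [0.5061, 0.1223, 0.1976]
tool_rot: [0.708, 0.707, 0.0, 0.0]
ft_force: [-0.5, 1.5, -0.3]
opening: 1.0
finger_force: 0.0
```

```bash
python3 - <<'E'
from h import *
F=wrist('w17');top(F,.611,.255,.085,.093);top(F,.606,.054,.033,.0385)
top(F,.59,-.147,.085,.093)
E
```

```text
tcp [0.5061 0.1223 0.1976] cam [0.505 0.192 0.34 ] fwd [-0.   -0.28 -0.96] t 29.55
top 2946 [0.609  0.2543] circ mm [609.5 254.2  23.5]
top 1553 [0.6033 0.0569] circ mm [605.7  52.9  30. ]
top 0 [nan nan] circ mm [0. 0. 0.]h.py:35: RuntimeWarning: Mean of empty slice.
  c=cv2.minEnclosingCircle((w[:,:2]*1000).astype(np.float32));print("top",len(w),w[:,:2].mean(0).round(4),"circ mm",np.round(c[0]+(c[1],),1))
  ret = um.true_divide(
```

View pics/w17.png

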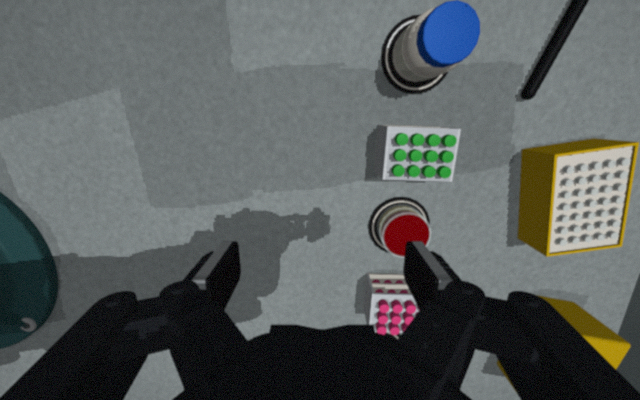

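The blue bottle stands on the left coaster at (.6095,.254), about 1 mm off centre. The red-on-yellow stack sits at (.606,.053) between the racks, and the orange bottle checked out earlier. The arm is clear, so I'll hand in.

```bash
python3 -c "
from plant import close_job
print(close_job())"
```

```text
the job is handed in; nothing more can be done
None
```

The plating row is set out and handed in at about 30 s, with everything within about 1–2 mm of centre by camera, but the yellow dish was not kept level throughout: I overshot, it brushed the pink rack and tipped about 19° in the grip, and I levelled it before setting it down.

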